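# Close the connection box: free the cover, press it flush, bolt it

### The arm

A 6-joint arm with a two-finger parallel gripper is mounted at the origin on the work surface. World frame = base frame: x ahead of the robot, y to its left, z up, the work surface at z = 0. Lengths are in m, angles in rad, forces in N, time in s.
With the tool pointing down it reaches from about 0.225 to 0.875 m from the base axis. Payload 3.4 kg.
Tool frame: the origin (TCP) lies between the finger pads; the fingertips stand 14 mm ahead of it and the grasp point (between the pads) lies 5 mm behind it; z points along the fingers, y is the direction in which the jaws open and shut (so a half turn about z gives the same grasp; the last joint's range is limited). The gripper opens to 85 mm and grips with 20 to 120 N. Pads are 22 mm wide; open, the fingers measure 114 mm over their backs; the gripper's body (76 mm by 85 mm) begins 54 mm behind the grasp point. The pads swing forward as they close: fully open they stand 13 mm farther back than shut.
Start: joints at [-1.358, 0.276, 1.505, -0, 1.361, -0.121], TCP at [0.188, -0.543, 0.207] pointing down, gripper open.
Joint ranges: [-2.89, 2.89], [-0.75, 2.08], [0.22, 2.7], [-1.18, 4.32], [0.11, 2.71], [-2.7, 2.7]. Speed limits (rad/s): [2.57, 2.57, 3.14, 3.14, 3.14, 3.14].

### API

Orientations are given as a unit quaternion [w, x, y, z].
In Python, from rig import manip, get_image, job gives the robot as it stands. The module is installed in compiled form; this text tells all that it offers.
- The arm moves only by the tool step_arm, never from a script. Its argument "moves" is one flat list of numbers, 5 for each row, row after row: the shift along the tool's x, y, z as a fraction of full scale, then the turn about the tool's z as a fraction of full scale, then the gripper's target within -1 to 1 (shut at 1, half-way at 0, fully open at -1). In form: [dx, dy, dz, twist, hand, dx, dy, dz, twist, hand, ...]. A call has 1 to 5 rows; each row is the pose to reach, as a shift and turn from the pose commanded when the call began, along the tool's axes at that moment, turning the shorter way round; what a row does not reach only later rows make up. Full scale, the value 1, is 500 mm for a shift and pi rad for a turn. A row lasts 1/10 s, in which the tool goes at most 50 mm and 8.59 degrees, less where a joint would pass 70% of its speed; a pose out of reach is approached as far as the arm can. A call with a number of a shift or a turn outside -1 to 1 is refused whole. A call with a gripper value outside its range is refused whole. The fingers move at their own pace and stop on an object; "force" is the grip in N (left out, the last holds). Time passes only in rows, so rows that repeat a pose let the fingers close. It gives the time, the measured TCP pose, the force and the opening at its end, in the units of the state.
- manip.get_state(): the state, without advancing time (a new reading comes with each control period).
- get_image(name): name is "side" or "top"; returns a dict with "frame" (400x640x3 uint8, blue, green, red), "fx", "fy", "cx", "cy" (pixels), "k1" (the pictures are not rectified: a ray, as slopes to the right and down, at radius r is drawn at 1 + k1 r^2 times it, then the intrinsics apply), "rvec" (rotation vector, rad) and "tvec" (3), from world to camera coordinates, as OpenCV has them. Camera axes: x right, y down, z forward; pixel columns grow to the right and rows downward; lengths in m; the calibration is good to about 2 mm. A picture is of the moment at which its call begins. There is no depth.
- job.sign_off(): hands the job in, once; it reports no verdict.
The state is a dict: "clock": time; "qpos": joint angles; "qd": joint speeds; "effort": joint torques, N m; "position": TCP position; "ee_rot": TCP orientation; "contact_force": force on the tool from outside, world axes, zero at the start; "moment": the same for the moment, N m; "width": finger opening in m.
Only numpy, scipy, OpenCV 4.12 (cv2) and the standard library are available. Lean on these libraries where they do the work, as an engineer would, in place of code of your own. Each camera call takes 0.05 s, during which the arm holds its last target. There are 200 camera calls.

### The job

The yellow cover of the connection box was dropped in while the slide bolt was still out, so one end of it rides on the bolt. Draw the bolt all the way back so that the cover falls into its frame, press the cover down on its stiff clips until it sits level and flush with the frame all round, then push the bolt fully home over the cover. Leave everything else on the table where it is.

Things in the scene. Friction and masses are not known exactly. Their poses are not given: they have to be found in the camera images.
- box: Grey connection box fixed to the table; origin under the centre of its rectangular frame, z up, the slide bolt at its +y end. Frame outside 140 (x) x 180 (y) mm, rim 50 mm above the table. Beyond the frame a 70 mm wide bolt bed, also 50 mm high, runs from y = 90 to 200 mm; a thin strap bridges the bolt at y = 93 mm, its top 66 mm above the table.
- frame (a point): Centre of the frame's mouth at rim height, axes as the box. Mouth 116 (x) x 156 (y) mm; the cover fits with 3 mm to spare each side and seats 12 mm deep on a ledge. Under it, four stiff push-down clips stand at x = +-40, y = +-58 mm; each starts 4 to 9 mm above the ledge, takes about 5 N to push down and stays where it is left.
- cover_center (a point): Centre (half-way up) of the loose yellow cover board, 110 (x) x 150 (y) x 12 mm, 0.25 kg, axes as the box when seated. At the start its +y end rides on the bolt, its other end lies in the mouth on the clips. Once the bolt is drawn it drops onto the clips, proud and usually crooked. Seated, its top is flush with the rim (this point 44 mm above the table); press over each corner.
- bolt (a joint): Slide bolt, a steel bar 26 mm wide, 10 mm thick, 2 mm above the rim. 0 = fully drawn back, clear of the mouth; 0.040 m = fully home, reaching 32 mm over the cover. It moves to the box's -y as the value grows, starts at 0.030 to 0.040, takes about 2.5 N to slide and stays where it is left. It cannot pass over a cover standing more than 2 mm proud.
- knob (a point): Centre of the top of the bolt's upright red knob, 18 mm diameter, standing 36 mm above the bar (62 to 98 mm above the table); in the box's frame at x = 0, y = 173 mm with the bolt drawn and 133 mm with it home.
- spray_can: Bystander, to be left alone: green spray can, 56 mm across and 170 mm tall, origin at the centre of its base.
- hammer: Bystander, to be left alone: hammer with a steel head, lying flat, origin under its middle.
- brush: Bystander, to be left alone: hand brush, lying flat, origin under its middle.
- angle_offcut: Bystander, to be left alone: steel angle offcut, 50 x 120 x 50 mm, origin at the centre of its underside.
- tip_jar: Bystander, to be left alone: closed jar, 60 mm across and 70 mm tall, origin at the centre of its base.
- magnet: Bystander, to be left alone: orange L-shaped welding magnet, 90 x 95 x 16 mm, origin under the middle of its 90 mm arm.
Not all that is in view belongs to the job. Of the things that look like the part that bears cover_center, the smallest one is meant.

How it is judged:
By the outcome, as a careful person would: the job done as asked, in the order asked, and still so for the second after the job is handed in, with the robot touching nothing.
It also fails if it takes over 51 s, if anything falls off the work surface, if the arm or the gripper's body presses on something with over 40 N, if the wrist force passes 120 N, or if a joint passes its speed limit or range.

## Working session

There is one attempt and no reset: what is moved stays moved. The work goes in short steps, Python scripts to look and compute and a tool call to move; the robot and the scene stay as the last step left them, time stands still between calls to the robot, and variables do not carry over. Pictures are saved under pics/ and viewed, about 8 in all and at most 12, crops included, and the job is handed in when it is done.

Besides the shell and the picture viewer there is one more tool, called after "Request:" as a command line: name --argument value ..., lists and objects as JSON in quotes. step_arm: Moves the arm, as the interface text tells. Its arguments: {"type":"object","properties":{"moves":{"type":"array","items":{"type":"number","minimum":-1,"maximum":1}},"force":{"type":"number"}},"required":["moves"]}

```bash
mkdir -p pics; cat > h.py <<'E'
import numpy as np, cv2
from rig import manip,get_image,job
def cam(n):
    d=get_image(n);d['R']=cv2.Rodrigues(np.array(d['rvec'],float))[0];d['t']=np.array(d['tvec'],float).reshape(3);return d
def ray(d,u,v):
    K=np.array([[d['fx'],0,d['cx']],[0,d['fy'],d['cy']],[0,0,1.]])
    p=cv2.undistortPoints(np.array([[[u,v]]],float),K,np.array([d['k1'],0,0,0,0.]))[0,0]
    return -d['R'].T@d['t'], d['R'].T@np.array([p[0],p[1],1])
def plane(d,u,v,z):
    o,r=ray(d,u,v);return o+r*(z-o[2])/r[2]
def proj(d,P):
    K=np.array([[d['fx'],0,d['cx']],[0,d['fy'],d['cy']],[0,0,1.]])
    return cv2.projectPoints(np.array(P,float).reshape(-1,1,3),np.array(d['rvec'],float),d['t'],K,np.array([d['k1'],0,0,0,0.]))[0][:,0]
E
python3 - <<'E'
from h import *
for n in('side','top'):
    d=cam(n);cv2.imwrite(f'pics/{n}0.png',d['frame']);print(n,-d['R'].T@d['t'],d['fx'],d['k1'])
s=manip.get_state();print(s)
E
```

```text
side [-0.09291489  0.87628868  1.12038517] 495.1895259469792 -0.06905722217041005
top [ 0.34705129 -0.01151055  1.23877874] 420.0470265701775 -0.017210398027025477
{'clock': 0.1, 'qpos': array([-1.35799435e+00,  2.76532039e-01,  1.50598062e+00, -1.20573201e-05,
        1.36070936e+00, -1.21022527e-01]), 'qd': array([ 7.97831370e-04, -9.05914160e-04, -3.12683454e-03, -2.22075388e-05,
        1.97066781e-03, -1.28363296e-03]), 'effort': array([ 9.18817786e-04, -4.17700696e+01, -2.46404725e+01, -1.22145611e-04,
        5.81893066e-03,  1.50216692e-05]), 'position': array([ 0.18827571, -0.54277285,  0.20633641]), 'ee_rot': array([-8.13553364e-04,  9.86101923e-01,  1.66139501e-01, -4.32612632e-05]), 'contact_force': array([-0.59242574,  0.13246884, -0.84558696]), 'moment': array([ 0.01631556, -0.0367784 , -0.00310483]), 'width': 0.08547008868450566}
```

View pics/top0.png

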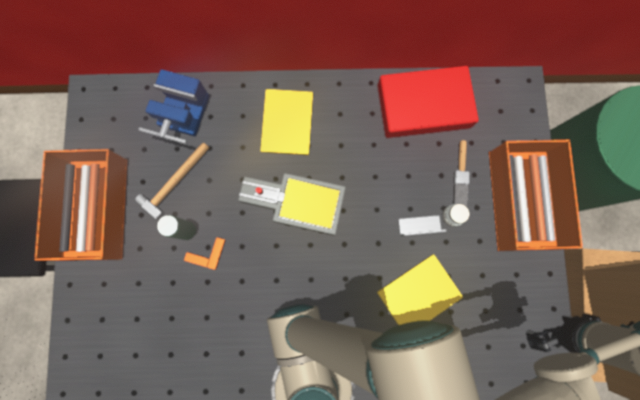

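View pics/side0.png

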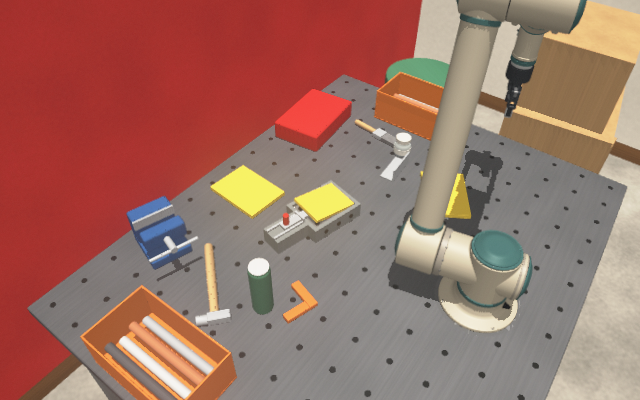

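The yellow boards are at top-view pixels (287,121), (420,290) and (311,203). The one at (311,203) lies in the grey frame beside the bolt and red knob (259,190) and looks the smallest. I'll measure all three and confirm in one enlarged crop.

```bash
python3 - <<'E'
from h import *
d=cam('top');s=cam('side')
f=d['frame'];hsv=cv2.cvtColor(f,cv2.COLOR_BGR2HSV)
def comps(m,amin):
    c,_=cv2.findContours(m,cv2.RETR_EXTERNAL,cv2.CHAIN_APPROX_NONE);return [x for x in c if cv2.contourArea(x)>=amin]
Y=cv2.inRange(hsv,(22,110,90),(35,255,255))
for c in comps(Y,300):
    r=cv2.minAreaRect(c);P=np.array([plane(d,u,v,.05)[:2] for u,v in cv2.boxPoints(r)])
    print('yellow',r[0],np.linalg.norm(P[0]-P[1]).round(3),np.linalg.norm(P[1]-P[2]).round(3),P.round(3).tolist())
# box: bright grey or yellow in ROI
roi=np.zeros(f.shape[:2],np.uint8);roi[165:245,230:355]=255
G=cv2.inRange(hsv,(0,0,95),(180,60,255))&roi
allm=(G|(Y&roi)); allm=cv2.morphologyEx(allm,cv2.MORPH_CLOSE,np.ones((5,5)))
c=max(comps(allm,300),key=cv2.contourArea)
# frame only: open to remove bolt bed
o=cv2.morphologyEx(cv2.drawContours(np.zeros_like(G),[c],-1,255,-1),cv2.MORPH_OPEN,np.ones((35,35)))
for nm,m in(('all',[c]),('frame',comps(o,300))):
    for q in m:
        r=cv2.minAreaRect(q);P=np.array([plane(d,u,v,.05)[:2] for u,v in cv2.boxPoints(r)])
        print(nm,r,'ctr',P.mean(0),np.linalg.norm(P[0]-P[1]).round(3),np.linalg.norm(P[1]-P[2]).round(3),'\n',P.round(3).tolist())
def red(d,x0,x1,y0,y1):
    h=cv2.cvtColor(d['frame'],cv2.COLOR_BGR2HSV);m=cv2.inRange(h,(0,130,60),(8,255,255))|cv2.inRange(h,(172,130,60),(180,255,255))
    k=np.zeros_like(m);k[y0:y1,x0:x1]=m[y0:y1,x0:x1];v,u=np.nonzero(k);return u,v
u,v=red(d,240,280,175,205);print('red top',u.mean(),v.mean(),len(u),plane(d,u.mean(),v.mean(),.085))
us,vs=red(s,270,300,205,230);print('red side',us.mean(),vs.mean(),us.min(),us.max(),vs.min(),vs.max())
o1,r1=ray(d,u.mean(),v.mean());o2,r2=ray(s,us.mean(),vs.mean())
A=np.c_[r1,-r2];t=np.linalg.lstsq(A,o2-o1,rcond=None)[0];print('tri',o1+r1*t[0],o2+r2*t[1])
a=cv2.resize(f[165:245,230:355],None,fx=6,fy=6,interpolation=cv2.INTER_CUBIC)
cv2.imwrite('pics/crop.png',a)
E
```

```text
yellow (419.7582092285156, 294.6444396972656) 0.199 0.146 [[0.264, -0.18], [0.369, -0.349], [0.244, -0.426], [0.143, -0.258]]
yellow (309.0113525390625, 202.70272827148438) 0.111 0.151 [[0.484, 0.085], [0.591, 0.058], [0.553, -0.088], [0.446, -0.059]]
yellow (286.3341064453125, 121.48895263671875) 0.198 0.148 [[0.671, 0.14], [0.868, 0.127], [0.855, -0.019], [0.658, -0.003]]
all ((292.0, 204.5), (79.0, 124.0), 90.0) ctr [0.51545464 0.04757302] 0.36 0.228 
 [[0.633, 0.226], [0.626, -0.134], [0.398, -0.125], [0.405, 0.223]]
frame ((292.0, 204.0), (78.0, 124.0), 90.0) ctr [0.51685516 0.04755525] 0.36 0.225 
 [[0.633, 0.226], [0.626, -0.134], [0.401, -0.126], [0.408, 0.223]]
red top 258.82608695652175 190.04347826086956 23 [0.55143189 0.13782018 0.085     ]
red side 285.26666666666665 218.33333333333334 283 288 213 224
tri [0.55214526 0.13834141 0.08097286] [0.55144205 0.13797065 0.0808003 ]
```

View pics/crop.png

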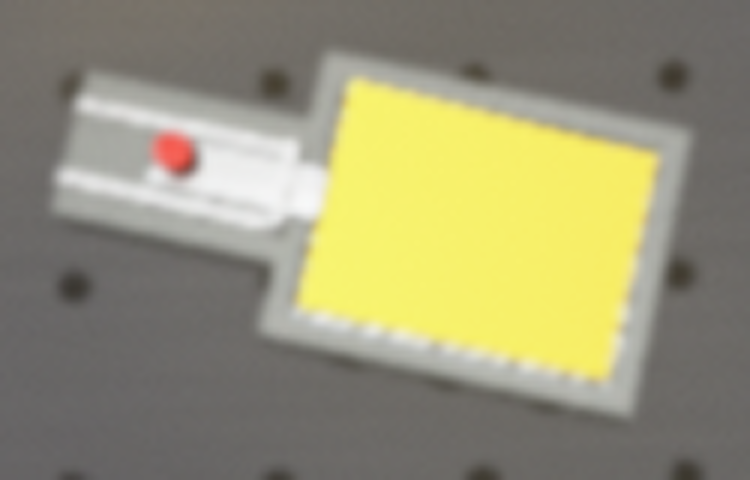

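The crop shows the frame's outer corners at about (333,50), (692,130), (632,415) and (262,332), with the knob at (175,153). The board in the frame measures 111 x 151 mm and the others 198 x 147 mm, so it is the smallest and the one meant. Next I'll work out the box pose and the tool moves.

```bash
cat >> h.py <<'E'
from scipy.spatial.transform import Rotation as Rn
def tool():
    s=manip.get_state();w=s['ee_rot'];return s,np.array(s['position']),Rn.from_quat([w[1],w[2],w[3],w[0]]).as_matrix()
E
python3 - <<'E'
from h import *
d=cam('top')
C=[(333,50),(692,130),(632,415),(262,332)]
P=np.array([plane(d,(x+.5)/6-.5+230,(y+.5)/6-.5+165,.05)[:2] for x,y in C])
print(P.round(4).tolist());print([np.linalg.norm(P[i]-P[i-3]).round(4) for i in range(4)])
c=P.mean(0);yv=(P[0]-P[1])+(P[3]-P[2]);yv/=np.linalg.norm(yv);xv=np.array([yv[1],-yv[0]])
print('c',c,'yaw',np.degrees(np.arctan2(xv[1],xv[0])))
kn=np.array([.5518,.1381]);print('knob in box',(kn-c)@xv,(kn-c)@yv)
s,p,R=tool();print('tool axes\n',R.round(3),p)
E
```

```text
[[0.6063, 0.0665], [0.5636, -0.1052], [0.4278, -0.0725], [0.4707, 0.1014]]
[np.float64(0.177), np.float64(0.1397), np.float64(0.1792), np.float64(0.1401)]
c [ 0.51708915 -0.00247462] yaw -13.916214288044506
knob in box -0.00011654746875487343 0.14479658950362062
tool axes
 [[ 0.945  0.328 -0.   ]
 [ 0.328 -0.945  0.001]
 [ 0.    -0.001 -1.   ]] [ 0.1883399  -0.54303524  0.206679  ]
```

Request:
step_arm --moves '[0.567, -0.524, 0, -0.317, -1, 0.567, -0.524, 0, -0.317, -1, 0.567, -0.524, 0, -0.317, -1, 0.567, -0.524, 0, -0.317, -1, 0.567, -0.524, 0, -0.317, -1]' --force 30

```text
clock: 0.75
position: [0.3068, -0.321, 0.2071]
ee_rot: [0.0, 0.855, 0.518, 0.0]
contact_force: [1.2, -0.9, -0.7]
width: 0.0859
```

```bash
cat >> h.py <<'E'
YAW=np.radians(-13.9);C0=np.array([.5171,-.0025])
XB=np.array([np.cos(YAW),np.sin(YAW)]);YB=np.array([-np.sin(YAW),np.cos(YAW)])
def go(bx,by,z):
    "fractions to reach box point (bx,by), TCP height z, jaws along box x"
    s,p,R=tool();T=np.r_[C0+XB*bx+YB*by,z];D=R.T@(T-p)
    ya=np.arctan2(R[1,1],R[0,1]);tw=-(YAW-ya)
    tw=(tw+np.pi/2)%np.pi-np.pi/2
    b=p[:2]-C0
    print('t',round(s['clock'],2),'p',p.round(4),'box',(b@XB).round(4),(b@YB).round(4),'F',np.round(s['contact_force'],1),'w',round(s['width'],4))
    print('frac',(D/.5).round(4),'twist',round(tw/np.pi,4),'dist',np.linalg.norm(D).round(3))
E
python3 -c "
from h import *
go(0,.144,.2)"
```

```text
t 0.75 p [ 0.3068 -0.321   0.2071] box -0.1276 -0.3597 F [ 1.2 -0.9 -0.7] w 0.0859
frac [1.0392 0.0094 0.0143] twist -0.0761 dist 0.52
```

Request:
step_arm --moves '[1.0, 0.009, 0.014, -0.076, -1, 1.0, 0.009, 0.014, -0.076, -1, 1.0, 0.009, 0.014, -0.076, -1, 1.0, 0.009, 0.014, -0.076, -1, 1.0, 0.009, 0.014, -0.076, -1]'

```text
clock: 1.25
position: [0.4258, -0.1011, 0.2038]
ee_rot: [0.001, 0.789, 0.614, 0.0]
contact_force: [1.1, -1.2, 0.2]
width: 0.0851
```

```bash
python3 -c "
from h import *
go(0,.144,.2)"
```

```text
t 1.25 p [ 0.4258 -0.1011  0.2038] box -0.0649 -0.1176 F [ 1.1 -1.2  0.2] w 0.0851
frac [0.524  0.1268 0.0076] twist -0.0018 dist 0.27
```

Request:
step_arm --moves '[0.524, 0.127, 0.007, -0.002, -1, 0.524, 0.127, 0.007, -0.002, -1, 0.524, 0.127, 0.007, -0.002, -1, 0.524, 0.127, 0.007, -0.002, -1, 0.524, 0.127, 0.007, -0.002, -1]'

```text
clock: 1.75
position: [0.5426, 0.1201, 0.2003]
ee_rot: [0.0, 0.787, 0.617, 0.0]
contact_force: [0.9, -1.3, -0.4]
width: 0.0848
```

Request:
step_arm --moves '[0.05, 0.012, 0, 0, -1, 0.05, 0.012, 0, 0, -1]'

```text
clock: 1.95
position: [0.5552, 0.1442, 0.1996]
ee_rot: [-0.0, 0.786, 0.618, 0.001]
contact_force: [0.2, -1.6, 0.4]
width: 0.0854
```

```bash
python3 -c "
from h import *
go(0,.144,.088)
d=cam('top');s=cam('side')
a=cv2.resize(d['frame'][150:250,225:355],None,fx=3,fy=3);b=cv2.resize(s['frame'][130:260,230:370],(390,362))
cv2.imwrite('pics/a.png',np.vstack([a,b]))"
```

```text
t 1.95 p [0.5552 0.1442 0.1996] box 0.0017 0.1516 F [ 0.2 -1.6  0.4] w 0.0854
frac [-0.0154 -0.0035  0.2233] twist 0.0015 dist 0.112
```

View pics/a.png

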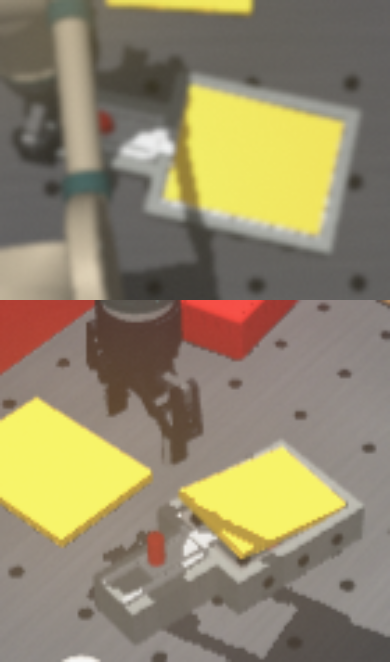

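The picture shows the open gripper above and behind the knob, with the knob at (156,548) in the lower view, standing clear between the jaws. I'll descend and grip.

Request:
step_arm --moves '[-0.015, -0.003, 0.08, 0, -1, -0.015, -0.003, 0.15, 0, -1, -0.015, -0.003, 0.2, 0, -1, -0.015, -0.003, 0.227, 0, -1, -0.015, -0.003, 0.227, 0, -1]'

```text
clock: 2.55
position: [0.548, 0.132, 0.0849]
ee_rot: [-0.001, 0.788, 0.616, -0.002]
contact_force: [-0.2, 0.7, 0.7]
width: 0.0856
```

Request:
step_arm --moves '[0, 0, 0, 0, 1, 0, 0, 0, 0, 1, 0, 0, 0, 0, 1, 0, 0, 0, 0, 1, 0, 0, 0, 0, 1]'

```text
clock: 3.05
position: [0.5508, 0.134, 0.0873]
ee_rot: [0.0, 0.787, 0.617, 0.0]
contact_force: [-0.2, 0.4, 0.2]
width: 0.0125
```

```bash
python3 -c "
from h import *
go(0,.173,.088)"
```

```text
t 3.05 p [0.5508 0.134  0.0873] box -0.0001 0.1406 F [-0.2  0.4  0.2] w 0.0125
frac [ 0.0647  0.0002 -0.0013] twist 0.0002 dist 0.032
```

Request:
step_arm --moves '[0, 0, 0, 0, 1, 0, 0, 0, 0, 1]'

```text
clock: 3.25
position: [0.5506, 0.134, 0.0869]
ee_rot: [0.0, 0.787, 0.617, -0.0]
contact_force: [0.5, 0.9, -0.3]
width: -0.0001
```

```bash
python3 -c "
from h import *
go(0,.173,.088)
s=cam('side')
b=cv2.resize(s['frame'][150:260,250:370],None,fx=5,fy=5,interpolation=cv2.INTER_CUBIC)
cv2.imwrite('pics/b.png',b)"
```

```text
t 3.25 p [0.5506 0.134  0.0869] box -0.0003 0.1406 F [ 0.5  0.9 -0.3] w -0.0001
frac [ 0.0649  0.0007 -0.0023] twist 0.0003 dist 0.032
```

View pics/b.png

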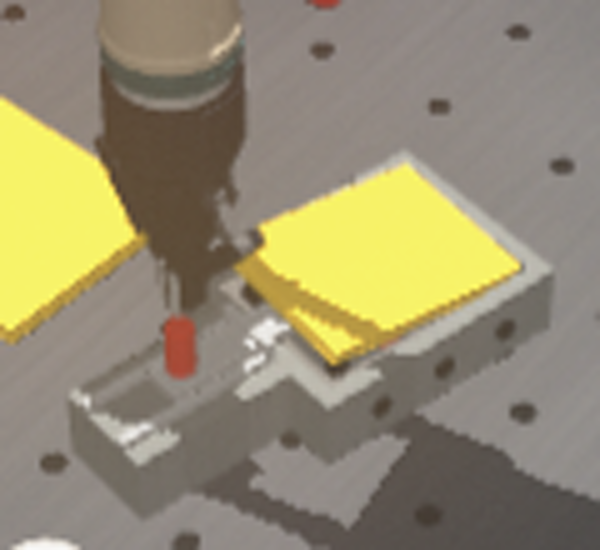

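```bash
python3 - <<'E'
from h import *
s=cam('side');_,p,R=tool()
print('proj tcp,tip',proj(s,[p,p+R[:,2]*.014]))
for z in(.05,.062,.098):print('knob home',z,proj(s,[np.r_[C0+YB*.143,z],np.r_[C0+YB*.173,z]]))
h=cv2.cvtColor(s['frame'],cv2.COLOR_BGR2HSV);m=cv2.inRange(h,(0,130,60),(8,255,255))|cv2.inRange(h,(172,130,60),(180,255,255))
v,u=np.nonzero(m[205:235,270:300]);print('red',u.mean()+270,v.mean()+205,u.min()+270,u.max()+270,v.min()+205,v.max()+205)
print(p, manip.get_state()['qpos'])
# box rim corners projected
print(proj(s,[np.r_[C0+XB*a+YB*b,.05] for a,b in((.07,.09),(-.07,.09),(-.07,-.09),(.07,-.09),(-.035,.2),(.035,.2))]).round(1))
E
```

```text
proj tcp,tip [[286.31372364 216.23072821]
 [286.47459412 219.56800745]]
knob home 0.05 [[285.98729085 225.23546431]
 [277.70333175 230.08459218]]
knob home 0.062 [[285.84822047 222.44048703]
 [277.5139409  227.29092149]]
knob home 0.098 [[285.42221356 213.85649599]
 [276.93348803 218.70858186]]
red 285.46031746031747 218.9206349206349 283 288 214 224
[0.55052673 0.13400689 0.08681164] [ 1.16034377e-01  3.55733576e-01  1.70532556e+00 -9.04166287e-05
  1.08061046e+00  3.57939603e-01]
[[286.  203.9]
 [315.3 230.5]
 [360.5 202.7]
 [330.7 178.9]
 [277.4 241.7]
 [263.  227.5]]
```

```bash
python3 - <<'E'
from h import *
t=cam('top');s=cam('side');_,p,R=tool()
print('top proj tcp, tip, -60, -120',proj(t,[p,p+R[:,2]*.014,p-R[:,2]*.06,p-R[:,2]*.12]).round(1).tolist())
print('side',proj(s,[p,p+R[:,2]*.014,p-R[:,2]*.06,p-R[:,2]*.12]).round(1).tolist())
a=cv2.resize(t['frame'][150:250,210:310],None,fx=6,fy=6,interpolation=cv2.INTER_CUBIC)
cv2.imwrite('pics/c.png',cv2.convertScaleAbs(a,alpha=1.6,beta=20))
E
```

```text
top proj tcp, tip, -60, -120 [[260.1, 190.2], [260.8, 191.1], [257.2, 186.3], [254.1, 182.0]]
side [[286.3, 216.2], [286.5, 219.6], [285.6, 201.4], [284.8, 185.6]]
```

View pics/c.png

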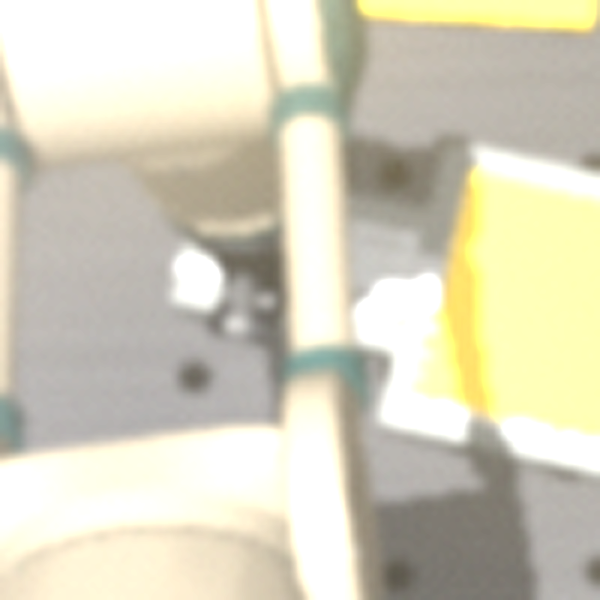

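```bash
python3 - <<'E'
from h import *
t=cam('top');s=cam('side')
def tri(a,b):
    o1,r1=ray(t,*a);o2,r2=ray(s,*b)
    k=np.linalg.lstsq(np.c_[r1,-r2],o2-o1,rcond=None)[0];return (o1+r1*k[0]).round(3),(o2+r2*k[1]).round(3)
print(tri((247.5,181.7),(284.4,165.6)))
P=np.array([.5506,.134])
print([ (z,proj(s,[[*P,z]]).round(1).tolist(),proj(t,[[*P,z]]).round(1).tolist()) for z in (.06,.1,.14,.18,.22,.26)])
E
```

```text
(array([0.536, 0.138, 0.286]), array([0.542, 0.141, 0.287]))
[(0.06, [[286.6, 222.6]], [[261.3, 191.8]]), (0.1, [[286.1, 213.0]], [[259.5, 189.4]]), (0.14, [[285.7, 203.1]], [[257.6, 186.8]]), (0.18, [[285.2, 192.8]], [[255.5, 184.0]]), (0.22, [[284.7, 182.0]], [[253.3, 181.0]]), (0.26, [[284.1, 170.8]], [[250.9, 177.7]])]
```

Column positions and the rough triangulation (xy about (.54,.14)) agree with the reported xy. The fingers shut empty, and their tips look about 30 mm higher than the state says, i.e. above the knob. I'll probe gently downward with the fingers shut and use the known 98 mm knob top as the reference.

Request:
step_arm --moves '[0, 0, 0.006, 0, 1, 0, 0, 0.012, 0, 1, 0, 0, 0.012, 0, 1]'

```text
clock: 3.85
position: [0.5501, 0.1339, 0.0802]
ee_rot: [-0.0, 0.787, 0.617, -0.001]
contact_force: [0.2, -0.1, 0.2]
width: -0.0001
```

Request:
step_arm --moves '[0, 0, 0.006, 0, 1, 0, 0, 0.006, 0, 1]'

```text
clock: 4.05
position: [0.5502, 0.1339, 0.0774]
ee_rot: [-0.0, 0.787, 0.617, -0.0]
contact_force: [0.1, -0.4, -0.2]
width: 0.0001
```

Request:
step_arm --moves '[0, 0, 0.006, 0, 1, 0, 0, 0.006, 0, 1]'

```text
clock: 4.25
position: [0.5503, 0.1339, 0.0744]
ee_rot: [-0.0, 0.787, 0.617, -0.0]
contact_force: [0.0, -0.0, 0.5]
width: 0.0001
```

```bash
python3 - <<'E'
from h import *
s=cam('side');_,p,R=tool();print(proj(s,[p+R[:,2]*.014]))
b=cv2.resize(s['frame'][190:240,260:330],None,fx=11,fy=11,interpolation=cv2.INTER_CUBIC)
cv2.imwrite('pics/d.png',cv2.convertScaleAbs(b,alpha=1.5,beta=20))
E
```

```text
[[286.66932546 222.44670483]]
```

View pics/d.png

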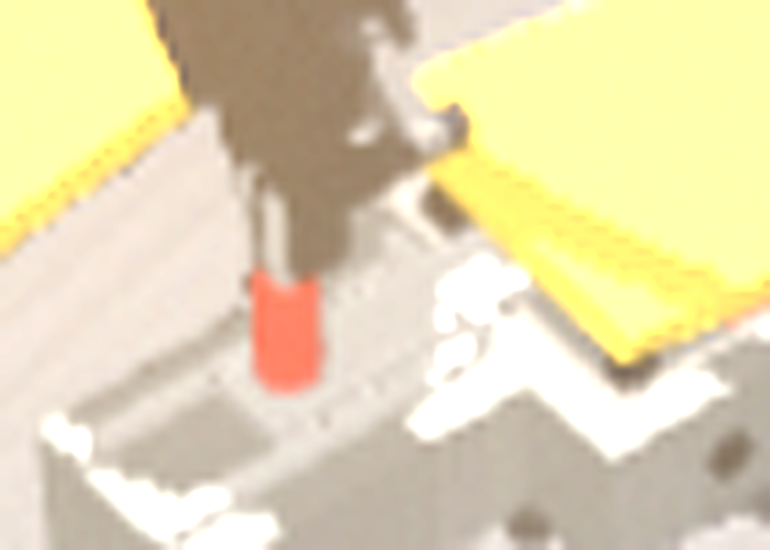

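The tips at crop (300,275) are right at the knob's top (285,275), while the state puts them about 38 mm lower. The reported z is therefore biased low or the finger reach is shorter than stated. I'll probe to contact to calibrate.

Request:
step_arm --moves '[0, 0, 0.005, 0, 1, 0, 0, 0.005, 0, 1]'

```text
clock: 4.5
position: [0.5509, 0.134, 0.0738]
ee_rot: [0.0, 0.787, 0.617, 0.0]
contact_force: [-1.8, -1.4, 7.8]
width: -0.0
```

Request:
step_arm --moves '[0, 0, 0.005, 0, 1, 0, 0, 0.005, 0, 1]'

```text
clock: 4.7
position: [0.551, 0.1341, 0.0736]
ee_rot: [0.001, 0.787, 0.617, 0.001]
contact_force: [-6.1, -1.1, 20.9]
width: 0.0003
```

Contact came at state z = 0.074 on the 98 mm knob top, so the shut tips stand at state z + 24 mm (reported z reads about 38 mm low). I'll raise, open, descend to state z ≈ 0.046 and grip.

Request:
step_arm --moves '[0, 0, -0.06, 0, -1, 0, 0, -0.06, 0, -1, 0, 0, -0.06, 0, -1, 0, 0, -0.06, 0, -1, 0, 0, -0.06, 0, -1]'

```text
clock: 5.2
position: [0.5497, 0.1339, 0.0987]
ee_rot: [-0.001, 0.787, 0.617, -0.001]
contact_force: [-0.6, -1.1, -0.6]
width: 0.0723
```

Request:
step_arm --moves '[0.006, 0, 0, 0, -1, 0.006, 0, 0, 0, -1, 0.006, 0, 0, 0, -1]'

```text
clock: 5.5
position: [0.5512, 0.137, 0.0994]
ee_rot: [-0.0, 0.787, 0.617, -0.0]
contact_force: [-0.9, 1.4, -0.1]
width: 0.0847
```

```bash
python3 -c "
from h import *
go(0,.144,.046)"
```

```text
t 5.5 p [0.5512 0.137  0.0994] box -0.0004 0.1436 F [-0.9  1.4 -0.1] w 0.0847
frac [0.0009 0.001  0.1069] twist 0.0003 dist 0.053
```

Request:
step_arm --moves '[0, 0, 0.04, 0, -1, 0, 0, 0.08, 0, -1, 0, 0, 0.107, 0, -1, 0, 0, 0.107, 0, -1]'

```text
clock: 5.9
position: [0.5495, 0.1366, 0.0443]
ee_rot: [-0.001, 0.787, 0.617, -0.002]
contact_force: [0.2, -0.2, 0.1]
width: 0.085
```

Request:
step_arm --moves '[0, 0, 0, 0, 1, 0, 0, 0, 0, 1, 0, 0, 0, 0, 1, 0, 0, 0, 0, 1, 0, 0, 0, 0, 1]'

```text
clock: 6.4
position: [0.55, 0.1373, 0.047]
ee_rot: [-0.001, 0.787, 0.616, -0.001]
contact_force: [-3.7, 1.3, 3.3]
width: 0.017
```

Request:
step_arm --moves '[0, 0, 0, 0, 1, 0, 0, 0, 0, 1]'

```text
clock: 6.6
position: [0.5501, 0.1373, 0.047]
ee_rot: [-0.001, 0.787, 0.617, -0.001]
contact_force: [-3.3, 1.2, 6.3]
width: 0.0167
```

```bash
python3 -c "
from h import *
go(0,.173,.046)"
```

```text
t 6.6 p [0.5501 0.1373 0.047 ] box -0.0016 0.1436 F [-3.3  1.2  6.3] w 0.0167
frac [0.0588 0.0032 0.0019] twist 0.0002 dist 0.029
```

Request:
step_arm --moves '[0.015, 0, -0.004, 0, 1, 0.03, 0, -0.004, 0, 1, 0.045, 0, -0.004, 0, 1, 0.056, 0, -0.004, 0, 1, 0.056, 0, -0.004, 0, 1]'

```text
clock: 7.1
position: [0.557, 0.1656, 0.0472]
ee_rot: [-0.001, 0.787, 0.617, -0.001]
contact_force: [-2.8, 2.4, -11.4]
width: 0.0167
```

Request:
step_arm --moves '[0.006, 0, 0, 0, 1, 0.01, 0, 0, 0, 1, 0.01, 0, 0, 0, 1]'

```text
clock: 7.4
position: [0.5572, 0.1665, 0.0472]
ee_rot: [0.001, 0.787, 0.617, -0.003]
contact_force: [-3.5, -7.4, -11.5]
width: 0.0171
```

```bash
python3 - <<'E'
from h import *
go(0,.173,.046)
s=cam('side');t=cam('top')
b=cv2.resize(s['frame'][170:250,250:370],None,fx=5,fy=5,interpolation=cv2.INTER_CUBIC)
cv2.imwrite('pics/e.png',b)
E
```

```text
t 7.4 p [0.5572 0.1665 0.0472] box -0.0017 0.1737 F [ -3.5  -7.4 -11.5] w 0.0171
frac [-0.0014  0.0033  0.0023] twist 0.0007 dist 0.002
```

View pics/e.png

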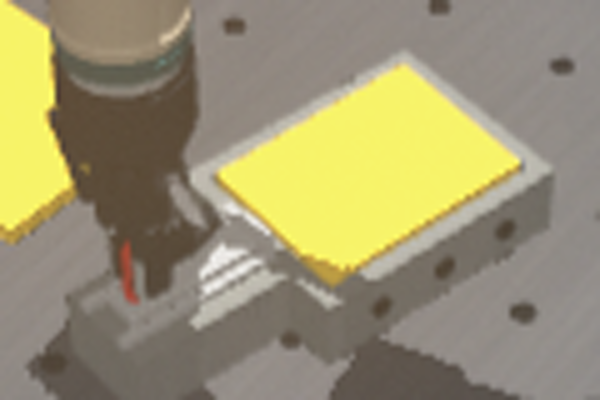

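The picture shows the knob drawn back (130,270) and held at its stop (box y = 173.7 mm). The cover has dropped into the mouth and stands proud at its near corner (335,275). I'll release and go to press the corners.

Request:
step_arm --moves '[0, 0, 0, 0, -1, 0, 0, 0, 0, -1, 0, 0, 0, 0, -1, 0, 0, 0, 0, -1]'

```text
clock: 7.9
position: [0.5608, 0.1695, 0.0496]
ee_rot: [0.001, 0.787, 0.617, 0.002]
contact_force: [0.1, 0.4, 0.7]
width: 0.0737
```

Request:
step_arm --moves '[0, 0, -0.1, 0, -1, 0, 0, -0.2, 0, -1, 0, 0, -0.2, 0, 1, -0.1, 0, -0.2, 0, 1, -0.2, 0.08, -0.2, 0, 1]'

```text
clock: 8.4
position: [0.5644, 0.0757, 0.1489]
ee_rot: [-0.001, 0.786, 0.618, -0.001]
contact_force: [0.7, -0.2, 0.2]
width: 0.0439
```

Request:
step_arm --moves '[0, 0, 0, 0, 1, 0, 0, 0, 0, 1, 0, 0, 0, 0, 1, 0, 0, 0, 0, 1]'

```text
clock: 8.8
position: [0.5679, 0.0761, 0.1483]
ee_rot: [-0.0, 0.787, 0.617, 0.0]
contact_force: [-0.9, 0.4, -0.0]
width: 0.0002
```

```bash
python3 - <<'E'
from h import *
go(.040,.058,.035)
E
```

```text
t 8.8 p [0.5679 0.0761 0.1483] box 0.0304 0.0885 F [-0.9  0.4 -0. ] w 0.0002
frac [-0.0612  0.0191  0.2265] twist 0.0006 dist 0.118
```

Request:
step_arm --moves '[-0.061, 0.019, 0, 0, 1, -0.061, 0.019, 0.08, 0, 1, -0.061, 0.019, 0.16, 0, 1, -0.061, 0.019, 0.2, 0, 1, -0.061, 0.019, 0.215, 0, 1]'

```text
clock: 9.3
position: [0.5679, 0.0442, 0.0383]
ee_rot: [-0.002, 0.787, 0.617, -0.002]
contact_force: [0.0, 0.8, 0.4]
width: -0.0002
```

Request:
step_arm --moves '[0, 0, 0.012, 0, 1, 0, 0, 0.024, 0, 1, 0, 0, 0.03, 0, 1, 0, 0, 0.03, 0, 1]'

```text
clock: 9.7
position: [0.5717, 0.0435, 0.0273]
ee_rot: [0.001, 0.787, 0.617, 0.002]
contact_force: [0.1, 1.8, 2.1]
width: 0.0002
```

```bash
python3 - <<'E'
from h import *
go(.040,.058,.026)
E
```

```text
t 9.7 p [0.5717 0.0435 0.0273] box 0.0419 0.0578 F [0.1 1.8 2.1] w 0.0002
frac [ 0.0005 -0.0038  0.0026] twist 0.0002 dist 0.002
```

Request:
step_arm --moves '[0, 0, 0.005, 0, 1, 0, 0, 0.008, 0, 1, 0, 0, 0.008, 0, 1]'

```text
clock: 10.0
position: [0.5715, 0.0431, 0.026]
ee_rot: [0.001, 0.787, 0.617, 0.002]
contact_force: [-4.8, 0.8, 20.9]
width: 0.0
```

Request:
step_arm --moves '[0, 0, 0.004, 0, 1, 0, 0, 0.006, 0, 1, 0, 0, 0.006, 0, 1]'

```text
clock: 10.3
position: [0.5715, 0.043, 0.0257]
ee_rot: [0.002, 0.787, 0.617, 0.002]
contact_force: [-9.1, 1.0, 37.9]
width: 0.0002
```

That corner is hard down at state z 0.026, exactly flush. Next is (-40,58).

Request:
step_arm --moves '[0, 0, -0.06, 0, 1, 0, -0.08, -0.06, 0, 1, 0, -0.164, -0.06, 0, 1, 0, -0.164, -0.03, 0, 1, 0, -0.164, -0.016, 0, 1]'

```text
clock: 10.8
position: [0.4895, 0.0629, 0.027]
ee_rot: [0.0, 0.787, 0.617, 0.0]
contact_force: [0.5, -0.5, 0.2]
width: 0.0
```

Request:
step_arm --moves '[0, 0, 0.006, 0, 1, 0, 0, 0.012, 0, 1, 0, 0, 0.012, 0, 1]'

```text
clock: 11.1
position: [0.4898, 0.0628, 0.0256]
ee_rot: [-0.001, 0.787, 0.617, -0.001]
contact_force: [-14.7, 1.1, 42.6]
width: 0.0001
```

```bash
python3 - <<'E'
from h import *
go(-.040,.058,.026)
E
```

```text
t 11.1 p [0.4898 0.0628 0.0256] box -0.0422 0.0568 F [-14.7   1.1  42.6] w 0.0001
frac [ 0.0024  0.0043 -0.0008] twist 0.0002 dist 0.002
```

Request:
step_arm --moves '[0, 0, -0.06, 0, 1, -0.1, 0, -0.06, 0, 1, -0.2, 0, -0.06, 0, 1, -0.23, 0.004, -0.05, 0, 1, -0.23, 0.004, -0.03, 0, 1]'

```text
clock: 11.6
position: [0.4671, -0.0523, 0.0366]
ee_rot: [0.002, 0.788, 0.615, 0.001]
contact_force: [0.9, -0.1, -0.5]
width: 0.0002
```

Request:
step_arm --moves '[0, 0, 0.006, 0, 1, 0, 0, 0.012, 0, 1, 0, 0, 0.018, 0, 1, 0, 0, 0.022, 0, 1, 0, 0, 0.022, 0, 1]'

```text
clock: 12.1
position: [0.4652, -0.0485, 0.0258]
ee_rot: [0.0, 0.787, 0.617, 0.0]
contact_force: [-2.6, 0.4, 8.8]
width: 0.0002
```

```bash
python3 - <<'E'
from h import *
go(-.040,-.058,.026)
E
```

```text
t 12.1 p [ 0.4652 -0.0485  0.0258] box -0.0393 -0.0571 F [-2.6  0.4  8.8] w 0.0002
frac [-0.0017 -0.0013 -0.0003] twist 0.0007 dist 0.001
```

Press it firmly, then move to (40,-58).

Request:
step_arm --moves '[0, 0, 0.004, 0, 1, 0, 0, 0.006, 0, 1, 0, 0, 0.006, 0, 1]'

```text
clock: 12.4
position: [0.4653, -0.0486, 0.0257]
ee_rot: [0.001, 0.787, 0.617, 0.001]
contact_force: [-8.6, 2.2, 34.2]
width: -0.0
```

Request:
step_arm --moves '[0, 0, -0.055, 0, 1, 0, 0.08, -0.055, 0, 1, 0, 0.16, -0.055, 0, 1, 0, 0.16, -0.04, 0, 1, 0, 0.16, -0.03, 0, 1]'

```text
clock: 12.9
position: [0.5428, -0.0679, 0.0361]
ee_rot: [-0.0, 0.787, 0.617, -0.0]
contact_force: [0.5, 0.3, -0.4]
width: -0.0003
```

Request:
step_arm --moves '[0, 0, 0.01, 0, 1, 0, 0, 0.018, 0, 1, 0, 0, 0.026, 0, 1, 0, 0, 0.028, 0, 1, 0, 0, 0.028, 0, 1]'

```text
clock: 13.4
position: [0.5411, -0.0679, 0.0258]
ee_rot: [-0.0, 0.787, 0.617, -0.0]
contact_force: [-6.8, 2.0, 21.1]
width: 0.0002
```

```bash
python3 - <<'E'
from h import *
go(.040,-.058,.026)
E
```

```text
t 13.4 p [ 0.5411 -0.0679  0.0258] box 0.0391 -0.0577 F [-6.8  2.  21.1] w 0.0002
frac [-0.0005  0.0019 -0.0005] twist 0.0003 dist 0.001
```

All four corners stop at state z 0.0257, i.e. flush. I'll lift, go back over the knob and look.

Request:
step_arm --moves '[0, 0, -0.1, 0, 1, 0, 0, -0.2, 0, -1, 0.1, -0.03, -0.2, 0, -1, 0.2, -0.06, -0.2, 0, -1, 0.3, -0.08, -0.2, 0, -1]'

```text
clock: 13.9
position: [0.5383, 0.0824, 0.1234]
ee_rot: [0.0, 0.788, 0.616, 0.0]
contact_force: [0.7, -0.9, -0.3]
width: 0.0578
```

```bash
python3 - <<'E'
from h import *
go(0,.1735,.126)
E
```

```text
t 13.9 p [0.5383 0.0824 0.1234] box 0.0001 0.0875 F [ 0.7 -0.9 -0.3] w 0.0578
frac [ 0.172  -0.0005 -0.0051] twist -0.0004 dist 0.086
```

Request:
step_arm --moves '[0.08, 0, 0, 0, -1, 0.168, 0, 0, 0, -1, 0.168, 0, 0, 0, -1, 0.168, 0, 0, 0, -1]'

```text
clock: 14.3
position: [0.5587, 0.1635, 0.1224]
ee_rot: [0.0, 0.786, 0.618, -0.001]
contact_force: [-0.4, -0.9, -0.5]
width: 0.085
```

```bash
python3 - <<'E'
from h import *
go(0,.1735,.05)
s=cam('side')
b=cv2.resize(s['frame'][165:255,250:370],None,fx=6,fy=6,interpolation=cv2.INTER_CUBIC)
cv2.imwrite('pics/f.png',cv2.convertScaleAbs(b,alpha=1.2))
E
```

```text
t 14.3 p [0.5587 0.1635 0.1224] box 0.0005 0.1712 F [-0.4 -0.9 -0.5] w 0.085
frac [ 0.0048 -0.0008  0.1448] twist 0.001 dist 0.072
```

View pics/f.png

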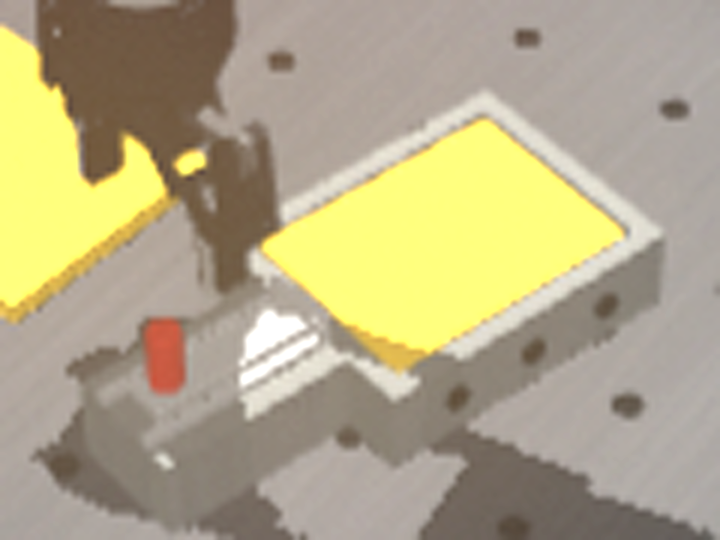

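The cover now looks level within the rim, with no side face showing along its front edge from (400,370) to (625,235). The dark wedge at (390,350) is a shadow. The knob is at (165,355), fully back. I'll grip it and push the bolt home.

Request:
step_arm --moves '[0.004, 0, 0.05, 0, -1, 0.004, 0, 0.1, 0, -1, 0.004, 0, 0.143, 0, -1, 0.004, 0, 0.143, 0, -1]'

```text
clock: 14.75
position: [0.5568, 0.1625, 0.0485]
ee_rot: [-0.002, 0.788, 0.616, -0.003]
contact_force: [-0.5, -0.5, -0.1]
width: 0.0851
```

Request:
step_arm --moves '[0, 0, 0, 0, 1, 0, 0, 0, 0, 1, 0, 0, 0, 0, 1, 0, 0, 0, 0, 1, 0, 0, 0, 0, 1]'

```text
clock: 15.25
position: [0.5569, 0.1655, 0.0522]
ee_rot: [-0.002, 0.787, 0.616, -0.002]
contact_force: [-7.1, 2.5, 7.1]
width: 0.017
```

Request:
step_arm --moves '[0, 0, 0, 0, 1, 0, 0, 0, 0, 1]'

```text
clock: 15.45
position: [0.5569, 0.1655, 0.0522]
ee_rot: [-0.002, 0.787, 0.617, -0.002]
contact_force: [-7.1, 1.8, 8.4]
width: 0.017
```

Request:
step_arm --moves '[-0.02, 0, 0, 0, 1, -0.04, 0, 0, 0, 1, -0.06, 0, 0, 0, 1, -0.075, 0, 0, 0, 1, -0.075, 0, 0, 0, 1]'

```text
clock: 15.95
position: [0.5478, 0.1287, 0.0522]
ee_rot: [-0.002, 0.787, 0.616, -0.002]
contact_force: [-7.4, 1.2, 8.8]
width: 0.0169
```

```bash
python3 - <<'E'
from h import *
go(0,.133,.05)
E
```

```text
t 15.95 p [0.5478 0.1287 0.0522] box -0.0017 0.1347 F [-7.4  1.2  8.8] w 0.0169
frac [-0.0034  0.0034  0.0044] twist -0.0 dist 0.003
```

Request:
step_arm --moves '[-0.006, 0, 0, 0, 1, -0.01, 0, 0, 0, 1, -0.012, 0, 0, 0, 1, -0.012, 0, 0, 0, 1]'

```text
clock: 16.35
position: [0.5474, 0.1268, 0.0522]
ee_rot: [-0.004, 0.788, 0.616, 0.001]
contact_force: [-5.5, 9.9, 6.2]
width: 0.0166
```

```bash
python3 - <<'E'
from h import *
go(0,.133,.05)
E
```

```text
t 16.35 p [0.5474 0.1268 0.0522] box -0.0017 0.1328 F [-5.5  9.9  6.2] w 0.0166
frac [0.0004 0.0034 0.0045] twist -0.0005 dist 0.003
```

The bolt hit its stop at box y = 132.8 mm, about 40 mm of travel from the drawn stop. I'll release and retreat.

Request:
step_arm --moves '[0, 0, 0, 0, -1, 0, 0, 0, 0, -1, 0, 0, 0, 0, -1, 0, 0, 0, 0, -1, 0, 0, 0, 0, -1]'

```text
clock: 16.85
position: [0.5498, 0.1223, 0.0513]
ee_rot: [0.0, 0.787, 0.616, -0.0]
contact_force: [0.4, -0.4, -0.4]
width: 0.0849
```

Request:
step_arm --moves '[0, 0, -0.08, 0, -1, 0, 0, -0.18, 0, -1, 0, 0, -0.28, 0, -1, 0, 0, -0.36, 0, -1, 0, 0, -0.36, 0, -1]'

```text
clock: 17.35
position: [0.5535, 0.1228, 0.2381]
ee_rot: [0.004, 0.787, 0.617, 0.006]
contact_force: [0.2, 0.2, -0.0]
width: 0.0854
```

Request:
step_arm --moves '[-0.5, 0, 0, 0, -1, -0.5, 0, 0, 0, -1, -0.5, 0, 0, 0, -1, -0.5, 0, 0, 0, -1, -0.5, 0, 0, 0, -1]'

```text
clock: 17.85
position: [0.4885, -0.1218, 0.2304]
ee_rot: [-0.0, 0.787, 0.617, -0.0]
contact_force: [1.0, -0.3, 1.2]
width: 0.0854
```

Request:
step_arm --moves '[-0.4, 0, 0, 0, -1, -0.4, 0, 0, 0, -1, -0.4, 0, 0, 0, -1, -0.4, 0, 0, 0, -1, -0.4, 0, 0, 0, -1]'

```text
clock: 18.35
position: [0.4398, -0.3205, 0.2299]
ee_rot: [0.0, 0.789, 0.614, -0.002]
contact_force: [0.1, 1.3, 0.0]
width: 0.0853
```

```bash
python3 - <<'E'
from h import *
go(0,.133,.05)
s=cam('side');t=cam('top')
a=cv2.resize(t['frame'][165:245,230:355],(500,320),interpolation=cv2.INTER_CUBIC);b=cv2.resize(s['frame'][185:255,255:370],(450,274),interpolation=cv2.INTER_CUBIC)
o=np.zeros((600,500,3),np.uint8);o[:320]=a;o[322:596,:450]=b
cv2.imwrite('pics/g.png',o);cv2.imwrite('pics/topend.png',t['frame'])
h=cv2.cvtColor(t['frame'],cv2.COLOR_BGR2HSV);m=cv2.inRange(h,(0,130,60),(8,255,255))|cv2.inRange(h,(172,130,60),(180,255,255))
v,u=np.nonzero(m[175:210,240:285]);k=plane(t,u.mean()+240,v.mean()+175,.085)[:2]-C0;print('knob box',k@XB,k@YB)
d=cv2.absdiff(cv2.imread('pics/top0.png'),t['frame']).max(2)
for n,(x0,x1,y0,y1) in dict(can=(150,185,210,240),hammer=(130,210,140,215),magnet=(180,230,235,272),jarbrush=(395,475,135,240)).items():print(n,(d[y0:y1,x0:x1]>50).sum())
E
```

```text
t 18.35 p [ 0.4398 -0.3205  0.2299] box 0.0013 -0.3273 F [0.1 1.3 0. ] w 0.0853
frac [ 0.9217 -0.0079  0.3568] twist -0.002 dist 0.494
knob box -0.00029993455117409136 0.13471846663017467
can 0
hammer 0
magnet 0
jarbrush 1603
```

View pics/g.png

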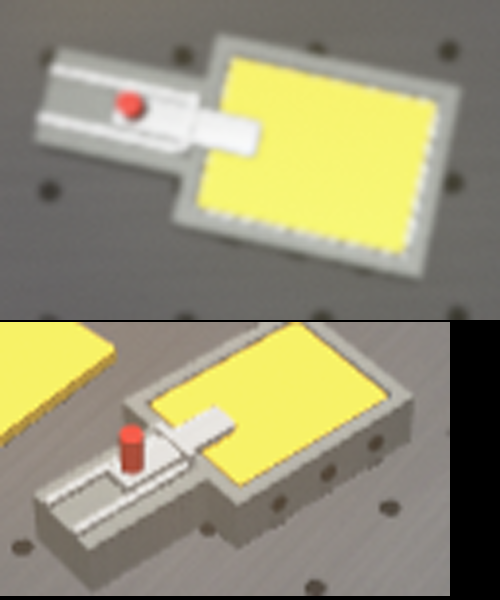

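The picture shows the bolt's bar across the cover (230,135), the knob home (130,105) and the cover flush all round. The jar/brush difference is the arm now hanging over that region.

```bash
python3 -c "
from h import *
print(job.sign_off(), manip.get_state()['clock'])"
```

```text
the job is handed in; nothing more can be done
the job is handed in; nothing more can be done
```

The cover is seated flush in its frame, the bolt is fully home over it, and the job is handed in at about 18.4 s of the 51 s allowed.

**What I did:** I gripped the knob and drew the bolt back to its stop (knob at box y = 173.7 mm), and the cover dropped onto its clips. I then pressed each of the four corners until it stopped at rim height. Finally I gripped the knob again, pushed the bolt to its home stop (132.8 mm), released it and moved the arm clear.

**Last checks:**
- **Cover:** all four corners stopped at the same height, within 0.3 mm. The last picture shows the cover flush all round, with the bolt's bar lying over it.
- **Bolt:** the camera puts the knob at 134.7 mm, against 132.8 mm from the arm and 133 mm nominal. That is within the 2 mm camera calibration.
- **Bystanders:** the can, hammer and magnet show no change in the top view. The view of the jar and brush had changed, most likely because the arm was hanging over them, so I could not confirm those two; I did not work near them. I did not compare the angle offcut separately.

**What disagreed:**
- **Height reading:** the reported tool height did not match the real fingertip height; the tips stood about 38 mm higher than it implied. My first grip closed above the knob because of this. I corrected it by touching the knob's 98 mm top and used that offset afterwards.
- **Press force:** pressing one corner peaked at about 43 N vertically (45 N in all), through the fingertips and not the gripper's body.

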